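Clear the glue press and seat its pressing board

TASK

Clear the glue press for use: take the spring clamp off the press bed, lay it flat in the wooden tool tray, and take the glue jar off the pressing board and stand it upright in the same tray, never letting it tip over. Then lower the pressing board, handle up, over the two steel pins of the press bed until it lies flat on the plaque (either way round), and let go. Leave everything else where it is.

Things in the scene. Friction and masses are not known exactly. Their poses are not given: they have to be found in the camera images.
- bed: Press bed, fixed: brown wooden slab 150 (x) x 230 (y) x 18 mm; a pale plaque with red face, 100 x 144 x 8 mm, is fixed on its middle (top at z = 26 mm). Two steel pins, diameter 12 mm, tapered tips, stand at x = 0, y = +-88 mm, tops at z = 52 mm. Origin: centre of the slab's underside. Bed, board and tray swap among three places: left, middle, right.
- board: Pressing board, loose, 0.5 kg, on the table: plywood plate 115 (x) x 210 (y) x 18 mm, two through holes of diameter 16 mm at x = 0, y = +-88 mm; on top a dark handle bar 20 mm wide (x), 122 mm long (y), from z = 50 to 68 mm, on 20 x 18 mm posts at y = +-52 mm. Origin: centre of the plate's underside. Seated on the plaque, its origin is 26 mm above the bed's.
- tray: Wooden tool tray, open, fixed: outside 150 (x) x 230 (y) x 32 mm high, walls and floor 5 mm thick. Origin: centre of its underside. The small offcut lies in it near the -y end; the rest is free.
- clamp: Spring clamp to clear, lying flat on the bed's plaque at any yaw, 70 g, black plastic, orange jaw tips: 114 mm long (x from -59, handles, to +55, jaws), 18 mm thick; central hub 28 (x) x 32 (y) mm; the handles spread to 58 mm wide at the -x end. Origin: centre of the hub's underside.
- jar: Lidded glue jar to be cleared, standing on top of the pressing board's plate close beside its handle: upright cylinder, diameter 42 mm, 62 mm high, paper label, white cap, 90 g. Origin: centre of its underside.
- offcut: Bystander: dark wood offcut 60 (x) x 26 (y) x 22 mm, lying in the tray near its -y end. Origin: centre of its underside.
- bottle: Bystander: upright glue bottle, diameter 54 mm, 150 mm high. Origin: centre of its underside.
- cup: Bystander: white ceramic cup, rim diameter 68 mm, 85 mm high. Origin: centre of its underside.
- stand: Bystander: wooden phone stand, foot 60 (x) x 90 (y) x 14 mm with an upright back, 64 mm high in all. Origin: centre of the foot's underside.
- blanks: Bystander: stack of wood blanks 55 (x) x 85 (y) x 30 mm, one body. Origin: centre of its underside.
- spare_jar: Bystander: a jar like the glue jar, but standing on the table near the robot. Origin: centre of its underside.
- spare_clamp: Bystander: a spring clamp like the one on the bed, but lying on the table near the robot. Origin: under its hub.

How it is judged:
By the outcome, as a careful person would: the job done as asked, in the order asked, and still so for the second after the job is handed in, with the robot touching nothing.
It also fails if it takes over 72 s, if anything falls off the work surface, if the arm or the gripper's body presses on something with over 40 N, if the wrist force passes 120 N, or if a joint passes its speed limit or range.

ROBOT

A 6-joint arm with a two-finger parallel gripper is mounted at the origin on the work surface. World frame = base frame: x ahead of the robot, y to its left, z up, the work surface at z = 0. Lengths are in m, angles in rad, forces in N, time in s.
With the tool pointing down it reaches from about 0.35 to 0.775 m from the base axis. Payload 5.5 kg.
Tool frame: the origin (TCP) lies on the centre line of the jaws, within the pads' length; the fingertips stand 11 mm ahead of it and the grasp point (between the pads) lies 8 mm behind it; z points along the fingers, y is the line along which they close (so a half turn about z gives the same grasp; the last joint's range is limited). The gripper opens to 85 mm and grips with 20 to 120 N. Pads are 22 mm wide; open, the fingers measure 114 mm over their backs; the gripper's body (76 mm by 85 mm) begins 54 mm behind the grasp point. The pads swing forward as they close: fully open they stand 13 mm farther back than shut.
Start: joints at [0.991, 0.313, 0.046, 1.304, 0, 1.431], TCP at [0.245, 0.52, 0.242] pointing down, gripper open.
Joint ranges: [-2.76, 2.76], [-0.86, 1.69], [-1.03, 1.26], [-2.2, 2.34], [-1.47, 1.5], [-3.14, 3.14]. Speed limits (rad/s): [2.57, 2.57, 3.14, 3.14, 3.14, 3.14].

INTERFACE

Orientations are given as a unit quaternion [w, x, y, z].
In Python, from workcell import env, viewer, order, models gives the robot as it stands.
- The arm moves only by the tool drive_tool, never from a script. Its argument "series" is a list that holds one entry, the list of rows, each a list of 6 numbers: the shift along the tool's x, y, z each as a share of 120 mm, from -1 to 1, then the turn, a rotation vector about the tool's x, y, z each as a share of 180 degrees, from -1 to 1. A call has 1 to 20 rows; each row shifts and turns the commanded pose from where the row before left it, along the tool's axes as they then stand; what a row does not reach is not made up. A row lasts 1/8 s, in which the tool goes at most 62.5 mm and 10.7 degrees, less where a joint would pass 70% of its speed; a pose out of reach is approached as far as the arm can. A call with a number of a shift or a turn outside -1 to 1 is refused whole. A call with a gripper value outside its range is refused whole. "jaw" is the opening, from -1 (shut) to 1 (fully open), set as the call begins (left out, the last holds). The fingers move at their own pace and stop on an object; "grip_force" is the grip in N (left out, the last holds). Time passes only in rows, so rows that do not move let the fingers close. It gives the time, the measured TCP pose, the force, the opening and the grip force at its end, in the units of the state.
- env.get_state(): the state, without advancing time (a new reading comes with each control period).
- viewer.read_camera(name): name is "scene" or "top" or "wrist"; returns the picture (400x640x3 uint8, red, green, blue); there is no depth.
- viewer.camera_info(name): a dict with "intrinsics" (3x3 intrinsics, pixels), "R" (3x3) and "t" (3): a world point X has camera coordinates R X + t; the wrist camera has in their place "T_tool_cam" (4x4, takes a point from camera to tool coordinates, whose origin is the TCP and whose axes are the flange's). Camera axes: x right, y down, z forward; pixel columns grow to the right and rows downward; lengths in m; the calibration is good to about 2 mm. A picture is of the moment at which its call begins: read the wrist's pose just before it. camera_info takes no time and is no camera call.
- order.hand_in(): hands the job in; it is judged then, once.
Trained networks look in the newest picture that a camera, given by its name, has taken for a name from the list of things; names that differ only in an ending like _2 or _b are one class to them, and where a whole thing is asked for, a point or a joint stands for the part that bears it (a point fixed in the world has none). Each returns a list of dicts, best first, with "score" (0 to 1); they miss things now and then, are a little off and sometimes report something else, mostly with a low value. They report only what shows in the picture. A call takes as long as a camera call.
- models.silhouettes(label, camera): "region" (400x640 bool, what is visible of it) and "location" ([column, row] in pixels, amid what is visible of it).
The state is a dict: "clock": time; "joint_pos": joint angles; "qvel": joint speeds; "tau": joint torques, N m; "tcp_pos": TCP position; "orientation": TCP orientation; "wrist_force": force on the tool from outside, world axes, zero at the start; "ft_torque": the same for the moment, N m; "finger_gap": finger opening in m; "grip_force": force on a finger pad.
Only numpy, scipy, OpenCV 4.12 (cv2) and the standard library are available. Lean on these libraries where they do the work, as an engineer would, in place of code of your own. Each camera call takes 0.05 s, during which the arm holds its last target. There are 200 camera calls.

## Working session

There is one attempt and no reset: what is moved stays moved. The work goes in short steps, Python scripts to look and compute and a tool call to move; the robot and the scene stay as the last step left them, time stands still between calls to the robot, and variables do not carry over. Pictures are saved under pics/ and viewed, at most 13 in all, crops included, and the job is handed in when it is done.

Besides the shell and the picture viewer there is one more tool, called after "Emit:" in YAML: its name, and indented under it one key for each argument. drive_tool: Moves the arm, as the interface text tells. Its arguments: {"type":"object","properties":{"series":{"type":"array"},"jaw":{"type":"number"},"grip_force":{"type":"number"}},"required":["series"]}

```bash
mkdir -p pics; ls
python3 - <<'E'
from workcell import env, viewer, order, models
import cv2, numpy as np
np.set_printoptions(precision=4,suppress=True)
s=env.get_state(); print(s)
for n in ['scene','top']:
    im=viewer.read_camera(n); cv2.imwrite(f'pics/{n}0.png',im[:,:,::-1]); ci=viewer.camera_info(n); print(n,ci)
    for l in ['bed','board','tray','clamp','jar','offcut','bottle','cup','stand','blanks']:
        print(l,[(round(float(d['score']),2),np.round(d['location']),int(d['region'].sum())) for d in models.silhouettes(l,n)][:3])
print(viewer.camera_info('wrist'))
E
```

```text
pics
{'clock': 0.0, 'joint_pos': array([ 0.9914,  0.314 ,  0.0449,  1.3036, -0.    ,  1.4312]), 'qvel': array([ 0.0016,  0.0001, -0.0004,  0.0002,  0.0005, -0.0004]), 'tau': array([ -0.0005, -48.0627,  29.8534,   0.0194,  -0.0002,  -0.    ]), 'tcp_pos': array([0.2445, 0.5198, 0.2414]), 'orientation': array([-0.0003,  0.2181,  0.9759, -0.0009]), 'wrist_force': array([-0.1764, -0.1299,  0.8545]), 'ft_torque': array([ 0.0134, -0.0013, -0.0223]), 'grip_force': 0.0, 'finger_gap': 0.08539697437109724}
scene {'intrinsics': array([[374.9183,   0.    , 315.0096],
       [  0.    , 374.9183, 198.7796],
       [  0.    ,   0.    ,   1.    ]]), 'R': array([[ 0.693 ,  0.7209, -0.0108],
       [ 0.3827, -0.3805, -0.8419],
       [-0.611 ,  0.5793, -0.5396]]), 't': array([-0.3993, -0.1807,  1.5241])}
bed [(0.86, array([201., 234.]), 2599)]
board [(0.66, array([310., 210.]), 1623), (0.53, array([201., 235.]), 2696)]
tray [(0.62, array([357., 164.]), 1464), (0.46, array([208., 222.]), 355)]
clamp [(0.92, array([205., 222.]), 379), (0.72, array([391., 206.]), 818)]
jar [(0.58, array([323., 203.]), 290
[... 574 characters left out ...]
]
board [(0.7, array([312., 205.]), 3590)]
tray []
clamp [(0.83, array([428., 267.]), 666)]
jar [(0.76, array([313., 183.]), 248)]
offcut [(0.66, array([223., 234.]), 236)]
bottle [(0.59, array([269., 117.]), 697)]
cup [(0.85, array([373., 114.]), 720)]
stand [(0.84, array([420., 164.]), 952)]
blanks [(0.57, array([210., 155.]), 808), (0.56, array([269., 117.]), 634)]
{'intrinsics': array([[314.0034,   0.    , 317.8845],
       [  0.    , 314.0034, 204.328 ],
       [  0.    ,   0.    ,   1.    ]]), 'T_tool_cam': array([[-0.0002, -0.9535, -0.3015,  0.077 ],
       [ 1.    ,  0.0002, -0.0012, -0.0008],
       [ 0.0012, -0.3015,  0.9535, -0.1306],
       [ 0.    ,  0.    ,  0.    ,  1.    ]])}
```

View pics/top0.png

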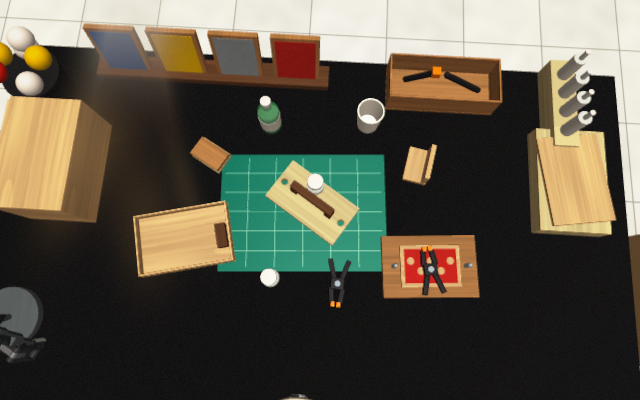

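View pics/scene0.png

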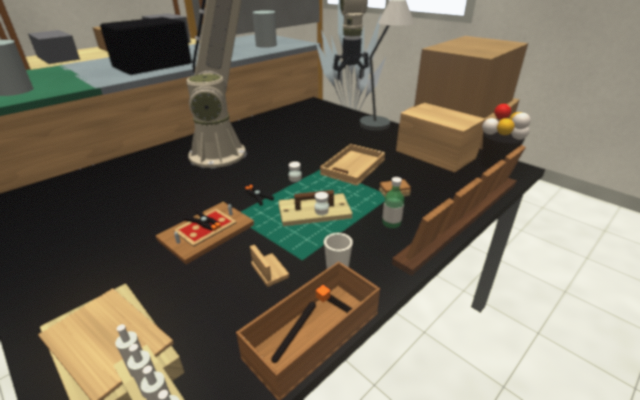

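```bash
cat > h.py <<'E'
import numpy as np, cv2, os, pickle
from workcell import env, viewer, order, models
from scipy.spatial.transform import Rotation as Ro
np.set_printoptions(precision=4,suppress=True)
def pose():
    s=env.get_state(); q=s['orientation']; return np.array(s['tcp_pos']),Ro.from_quat([q[1],q[2],q[3],q[0]]),s
def cam(n,save=None):
    """picture + (K,R,t) with world->cam"""
    p,r,_=pose(); im=viewer.read_camera(n); ci=viewer.camera_info(n); K=ci['intrinsics']
    if n=='wrist':
        T=np.eye(4);T[:3,:3]=r.as_matrix();T[:3,3]=p; M=np.linalg.inv(T@ci['T_tool_cam']); R,t=M[:3,:3],M[:3,3]
    else: R,t=ci['R'],np.array(ci['t'])
    if save: cv2.imwrite(f'pics/{save}.png',im[:,:,::-1]); pickle.dump((K,R,t),open(f'pics/{save}.pkl','wb'))
    return im,(K,R,t)
def onplane(c,uv,z):
    K,R,t=c; d=R.T@np.linalg.inv(K)@np.array([uv[0],uv[1],1.]); o=-R.T@t
    return o+d*(z-o[2])/d[2]
def proj(c,X):
    K,R,t=c; x=(np.atleast_2d(X)@R.T+t)@K.T; return x[:,:2]/x[:,2:]
def tri(cs,uvs):
    A=[];b=[]
    for c,uv in zip(cs,uvs):
        K,R,t=c; d=R.T@np.linalg.inv(K)@np.array([uv[0],uv[1],1.]); d/=np.linalg.norm(d); o=-R.T@t
        P=np.eye(3)-np.outer(d,d); A.append(P);b.append(P@o)
    return np.linalg.lstsq(np.vstack(A),np.hstack(b),rcond=None)[0]
def down(psi):
    "tool down, tool y at world angle psi(deg)"
    a=np.radians(psi); y=np.array([np.cos(a),np.sin(a),0]); z=np.array([0,0,-1.]); return Ro.from_matrix(np.column_stack([np.cross(y,z),y,z]))
def plan(wps,step=.05,ang=8.,start=None):
    "wps: list of (pos,psi[,step]); prints rows, translation and turn shared evenly"
    p,r,_=pose(); rows=[]
    for w in wps:
        P=np.array(w[0],float); Rt=down(w[1]); st=w[2] if len(w)>2 else step
        dv=(r.inv()*Rt).as_rotvec(); n=max(1,int(np.ceil(max(np.linalg.norm(P-p)/st,np.degrees(np.linalg.norm(dv))/ang))))
        p0=p.copy(); r0=r
        for k in range(1,n+1):
            tp=p0+(P-p0)*k/n; tr=r0*Ro.from_rotvec(dv*k/n)
            row=np.round(np.r_[r.inv().apply(tp-p)/.12,(r.inv()*tr).as_rotvec()/np.pi],3)
            p=p+r.apply(row[:3]*.12); r=r*Ro.from_rotvec(row[3:]*np.pi); rows.append([float(x)+0. for x in row])
    print(len(rows),'rows; end',p); print(str(rows).replace(' ',''))
def psi():
    _,r,_=pose(); y=r.as_matrix()[:,1]; return np.degrees(np.arctan2(y[1],y[0]))
E
python3 - <<'E'
from h import *
ci=viewer.camera_info('top'); c=(ci['intrinsics'],ci['R'],np.array(ci['t']))
for n,uv,z in [('bed tl',(382,236),.018),('bed tr',(475,235),.018),('bed br',(479,297),.018),('bed bl',(383,297),.018),('pinL',(395,265),.05),('pinR',(468,265),.05),('clamphub',(432,269),.04),('clampjaw',(426,249),.035),
 ('tray tl',(134,214),.032),('tray tr',(227,202),.032),('tray br',(233,261),.032),('tray bl',(139,276),.032),('offcut',(222,235),.025),
 ('holeL',(284,182),.018),('holeR',(341,222),.018),('jar',(315,181),.08),('bottle',(266,105),.14),('cup',(370,106),.085),('spjar',(270,277),.06),('spclamp',(338,283),.018)]:
    print(n,onplane(c,uv,z)[:2])
plan([((.42,.2,.3),64.8)])
E
```

```text
bed tl [ 0.4969 -0.1809]
bed tr [ 0.5131 -0.4096]
bed br [ 0.364  -0.4169]
bed bl [ 0.3501 -0.1875]
pinL [ 0.4254 -0.2091]
pinR [ 0.4358 -0.381 ]
clamphub [ 0.4221 -0.2988]
clampjaw [ 0.4694 -0.2854]
tray tl [0.5129 0.4323]
tray tr [0.5567 0.2065]
tray br [0.413  0.1773]
tray bl [0.364  0.3983]
offcut [0.4749 0.2119]
holeL [0.6195 0.0707]
holeR [ 0.5258 -0.0783]
jar [ 0.6108 -0.0087]
bottle [0.7717 0.1156]
cup [ 0.8083 -0.1328]
spjar [0.3795 0.0823]
spclamp [ 0.3766 -0.0783]
8 rows; end [0.42 0.2  0.3 ]
[[-0.307,-0.224,-0.06,0.0,0.0,0.0],[-0.307,-0.224,-0.06,0.0,0.0,0.0],[-0.308,-0.225,-0.06,0.0,0.0,0.0],[-0.307,-0.224,-0.06,0.0,0.0,0.0],[-0.307,-0.224,-0.061,0.0,0.0,0.0],[-0.307,-0.224,-0.06,0.0,0.0,0.0],[-0.307,-0.225,-0.06,0.0,0.0,0.0],[-0.307,-0.224,-0.06,0.0,0.0,0.0]]
```

Emit:
drive_tool:
  series:
    - [[-0.3, -0.22, -0.06, 0, 0, 0], [-0.3, -0.22, -0.06, 0, 0, 0], [-0.3, -0.22, -0.06, 0, 0, 0], [-0.3, -0.22, -0.06, 0, 0, 0], [-0.3, -0.22, -0.06, 0, 0, 0], [-0.3, -0.22, -0.06, 0, 0, 0], [-0.3, -0.22, -0.06, 0, 0, 0.05], [-0.3, -0.22, -0.06, 0, 0, 0.05], [0, 0, 0, 0, 0, 0]]

```text
clock: 2.22
tcp_pos: [0.4104, 0.2015, 0.3006]
orientation: [0.001, 0.371, 0.929, 0.0]
wrist_force: [-0.7, -0.0, 0.0]
finger_gap: 0.0857
grip_force: 0.0
```

Run:
```python
from h import *
cam('wrist','w1'); print(pose()[:2][0],psi(),env.get_state()['joint_pos'])
plan([((.44,-.1,.28),90)])
```

```text
[0.4097 0.2027 0.3002] 46.65935914115414 [ 0.2833  0.0713 -0.1131  1.3855  0.0003  1.0397]
7 rows; end [ 0.44   -0.1     0.2799]
[[-0.274,-0.237,0.024,0.0,0.0,-0.034],[-0.246,-0.265,0.024,0.0,0.0,-0.035],[-0.216,-0.291,0.024,0.0,0.0,-0.034],[-0.184,-0.312,0.024,0.0,0.0,-0.035],[-0.149,-0.33,0.024,0.0,0.0,-0.034],[-0.112,-0.345,0.024,0.0,0.0,-0.034],[-0.075,-0.354,0.024,0.0,0.0,-0.035]]
```

View pics/w1.png

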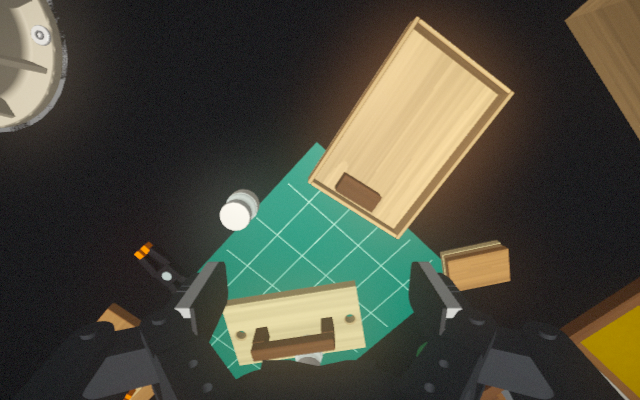

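Emit:
drive_tool:
  series:
    - [[-0.274, -0.237, 0.024, 0, 0, -0.034], [-0.246, -0.265, 0.024, 0, 0, -0.035], [-0.216, -0.291, 0.024, 0, 0, -0.034], [-0.184, -0.312, 0.024, 0, 0, -0.035], [-0.149, -0.33, 0.024, 0, 0, -0.034], [-0.112, -0.345, 0.024, 0, 0, -0.034], [-0.075, -0.354, 0.024, 0, 0, -0.035], [0, 0, 0, 0, 0, 0]]

```text
clock: 3.28
tcp_pos: [0.4405, -0.1001, 0.2791]
orientation: [-0.0, -0.001, 1.0, 0.0]
wrist_force: [-0.4, 0.4, -0.5]
finger_gap: 0.0854
grip_force: 0.0
```

Run:
```python
from h import *
cam('wrist','w2'); print(pose()[:2][0],psi())
for l in ['clamp','jar','board','bed']:
    print(l,[(round(float(d['score']),2),np.round(d['location']),int(d['region'].sum())) for d in models.silhouettes(l,'wrist')][:3])
```

```text
[ 0.4401 -0.0989  0.2792] 90.10954070834191
clamp [(0.94, array([155., 152.]), 3013)]
jar [(0.89, array([386., 303.]), 1255), (0.66, array([373., 247.]), 9205)]
board [(0.62, array([372., 250.]), 8935)]
bed [(0.85, array([171., 155.]), 18616)]
```

View pics/w2.png

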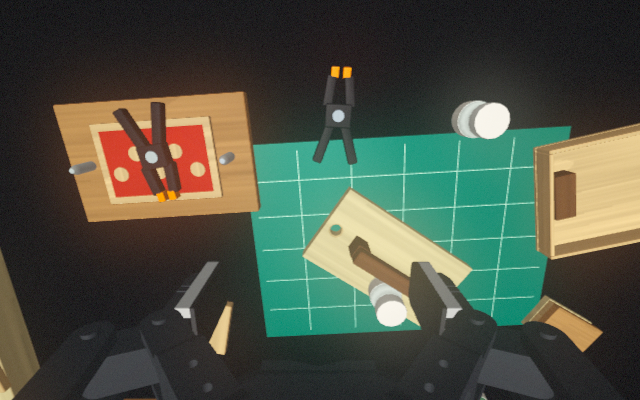

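Run:
```python
from h import *
C={n:pickle.load(open(f'pics/{n}.pkl','rb')) for n in ['w1','w2']}
ci=viewer.camera_info('top'); C['top']=(ci['intrinsics'],ci['R'],np.array(ci['t']))
pts={'bedA':dict(w2=(55,106),top=(479,297)),'bedB':dict(w2=(244,92),top=(383,297)),'bedC':dict(w2=(258,210),top=(382,236)),'bedD':dict(w2=(89,221),top=(475,235)),
'pinR':dict(w2=(72,171),top=(470,265)),'pinL':dict(w2=(222,161),top=(393,266)),'hub':dict(w2=(152,157),top=(431,269)),'jaw':dict(w2=(167,196),top=(425,249)),
'jarcap':dict(w2=(393,313),top=(316,182)),'holeL?':dict(w2=(336,230),top=(341,222),w1=(241,335)),'holefar':dict(w1=(350,319),top=(284,182)),'boardcorner':dict(w2=(350,189),top=(331,244)),
't1':dict(w1=(417,17),top=(139,276)),'t2':dict(w1=(513,93),top=(134,214)),'t3':dict(w1=(398,237),top=(227,202)),'t4':dict(w1=(309,182),top=(233,261)),'off':dict(w1=(360,190),top=(222,235)),'handleEndTop':dict(w2=(353,247),top=(332,213))}
for k,v in pts.items():
    X=tri([C[n] for n in v],list(v.values())); e=[np.linalg.norm(proj(C[n],X)[0]-uv) for n,uv in v.items()]; print(k,X,np.round(e,1))
```

```text
bedA [ 0.3642 -0.419   0.0122] [0.1 0.1]
bedB [ 0.3495 -0.1848  0.0348] [0.5 0.3]
bedC [ 0.4987 -0.1825  0.0058] [0.1 0. ]
bedD [ 0.5144 -0.4132  0.0081] [0.2 0.1]
pinR [ 0.4358 -0.3847  0.0529] [0. 0.]
pinL [ 0.4187 -0.1986  0.09  ] [1.3 0.6]
hub [ 0.4216 -0.2963  0.0408] [0.2 0.1]
jaw [ 0.4665 -0.2794  0.0522] [0.7 0.4]
jarcap [ 0.6073 -0.01    0.0818] [1.2 0.6]
holeL? [ 0.5249 -0.0777  0.015 ] [1.  0.6 0.4]
holefar [0.6194 0.0707 0.0187] [0. 0.]
boardcorner [ 0.4727 -0.0571 -0.008 ] [0. 0.]
t1 [0.3637 0.4056 0.0134] [0.6 0.3]
t2 [ 0.5182  0.4471 -0.0017] [0.4 0.2]
t3 [0.5611 0.2112 0.0187] [1.7 1. ]
t4 [0.4147 0.1782 0.0291] [1.2 0.6]
off [0.4783 0.2174 0.001 ] [0.3 0.2]
handleEndTop [ 0.5461 -0.0542  0.0222] [0.5 0.3]
```

Run:
```python
from h import *
im,c=cam('wrist')
m=models.silhouettes('clamp','wrist')[0]['region']; ys,xs=np.nonzero(m)
P=np.array([onplane(c,(x,y),.040)[:2] for x,y in zip(xs,ys)])
(ctr,(w,h),a)=cv2.minAreaRect((P*1000).astype(np.float32)); print(ctr,w,h,a)
u,s,vt=np.linalg.svd(P-P.mean(0),full_matrices=False); print(P.mean(0),np.degrees(np.arctan2(vt[0,1],vt[0,0])))
d=P-np.array([.4216,-.2963]); r=np.hypot(*d.T); print('far',r.max(), P[r.argsort()[-3:]])
for n,uv in [('hub',(152,157)),('jaw mid',(167,197)),('handle1',(120,112)),('handle2',(157,104))]: print(n,onplane(c,uv,.042))
plan([((.4216,-.2963,.16),107),((.4216,-.2963,.045),107,.03)])
```

```text
(418.8575439453125, -294.9416809082031) 113.11097717285156 60.101959228515625 10.11177921295166
[ 0.4159 -0.2947] 11.295456188152105
far 0.06358918726748422 [[ 0.3613 -0.2774]
 [ 0.3602 -0.2806]
 [ 0.3613 -0.2762]]
hub [ 0.4217 -0.2935  0.042 ]
jaw mid [ 0.4706 -0.2827  0.042 ]
handle1 [ 0.3711 -0.3217  0.042 ]
handle2 [ 0.3623 -0.2788  0.042 ]
9 rows; end [ 0.4216 -0.2962  0.045 ]
[[0.033,-0.331,0.2,0.0,0.0,-0.019],[0.052,-0.328,0.2,0.0,0.0,-0.018],[0.071,-0.325,0.199,0.0,0.0,-0.019],[0.09,-0.32,0.2,0.0,0.0,-0.018],[0.108,-0.314,0.2,0.0,0.0,-0.019],[0.0,0.0,0.24,0.0,0.0,0.0],[0.0,0.0,0.239,0.0,0.0,0.0],[0.0,0.0,0.24,0.0,0.0,0.0],[0.0,0.0,0.239,0.0,0.0,0.0]]
```

Run:
```python
from h import *
plan([((.42,-.2945,.20),101.5)])
```

```text
5 rows; end [ 0.42   -0.2945  0.2001]
[[0.035,-0.328,0.133,0.0,0.0,-0.012],[0.048,-0.326,0.133,0.0,0.0,-0.013],[0.061,-0.324,0.133,0.0,0.0,-0.012],[0.073,-0.322,0.133,0.0,0.0,-0.013],[0.086,-0.318,0.133,0.0,0.0,-0.012]]
```

Emit:
drive_tool:
  series:
    - [[0.035, -0.328, 0.133, 0, 0, -0.012], [0.048, -0.326, 0.133, 0, 0, -0.013], [0.061, -0.324, 0.133, 0, 0, -0.012], [0.073, -0.322, 0.133, 0, 0, -0.013], [0.086, -0.318, 0.133, 0, 0, -0.012], [0, 0, 0, 0, 0, 0]]

```text
clock: 4.38
tcp_pos: [0.4191, -0.2968, 0.1985]
orientation: [-0.001, -0.098, 0.995, 0.001]
wrist_force: [0.2, 0.2, -0.1]
finger_gap: 0.0851
grip_force: 0.0
```

Run:
```python
from h import *
im,c=cam('wrist','w3')
m=models.silhouettes('clamp','wrist')
for d in m[:2]: print(d['score'],d['location'])
g=im.copy(); print(proj(c,[[.4217,-.2945,.042]]))
big=cv2.resize(im[:,80:560],None,fx=1.6,fy=1.5); cv2.imwrite('pics/w3b.png',big[:,:,::-1])
```

```text
0.96 [318.7, 183.4]
[[320.5888 194.4111]]
```

View pics/w3b.png

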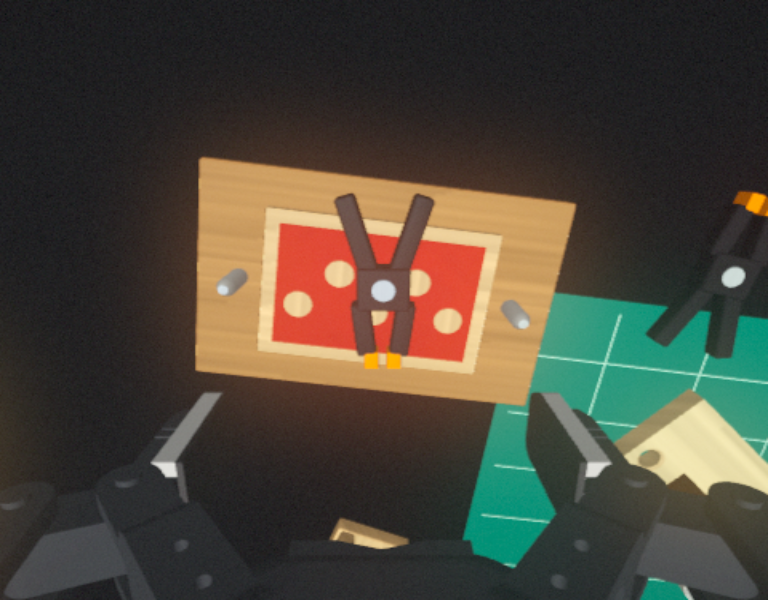

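Run:
```python
from h import *
from scipy.optimize import least_squares
C={n:pickle.load(open(f'pics/{n}.pkl','rb')) for n in ['w1','w2','w3']}
ci=viewer.camera_info('top'); C['top']=(ci['intrinsics'],ci['R'],np.array(ci['t']))
L=np.array([[-.075,-.115,.018],[-.075,.115,.018],[.075,.115,.018],[.075,-.115,.018],[0,-.088,.052],[0,.088,.052]])
obs={'w3':[(205,104.7),(440,136),(408.8,269.3),(202.5,247.3),(219.4,192.7),(405.6,214.7)],'w2':[(55,106),(244,92),(258,210),(89,221),(72,171),(222,161)],'top':[(479,297),(383,297),(382,236),(475,235),(470,265),(394,265)]}
def X(q): return L@Ro.from_euler('z',q[2]).as_matrix().T+[q[0],q[1],q[3]]
for ks in [['w3'],['w2'],['top'],['w3','w2','top']]:
    r=least_squares(lambda q:np.ravel([proj(C[k],X(q))-np.array(obs[k]) for k in ks]),[.43,-.3,.05,0],loss='soft_l1'); print(ks,r.x,np.degrees(r.x[2]),np.sqrt(np.mean(r.fun**2)))
plan([((.4215,-.2945,.10),101.5),((.4215,-.2945,.042),101.5,.03)])
```

```text
['w3'] [ 0.4303 -0.2989  0.0714 -0.004 ] 4.089264288496802 0.5162144644045645
['w2'] [ 0.4308 -0.3007  0.0666 -0.0065] 3.817600601391757 0.7388442772056106
['top'] [ 0.4312 -0.2988  0.0597 -0.0035] 3.4229144048709697 0.6311831842710305
['w3', 'w2', 'top'] [ 0.4305 -0.2991  0.0683 -0.0041] 3.9140820179495197 0.7467759729472098
4 rows; end [ 0.4215 -0.2945  0.042 ]
[[-0.009,0.0,0.416,0.0,0.0,0.0],[-0.008,0.0,0.416,0.0,0.0,-0.001],[0.0,0.0,0.241,0.0,0.0,0.0],[0.0,0.0,0.242,0.0,0.0,0.0]]
```

Emit:
drive_tool:
  series:
    - [[-0.009, 0, 0.41, 0, 0, 0], [-0.008, 0, 0.41, 0, 0, 0], [0, 0, 0.24, 0, 0, 0], [0, 0, 0.24, 0, 0, 0], [0, 0, 0, 0, 0, 0]]

```text
clock: 5.1
tcp_pos: [0.4208, -0.2927, 0.0428]
orientation: [-0.001, -0.1, 0.995, 0.002]
wrist_force: [-0.5, 0.0, 0.4]
finger_gap: 0.0854
grip_force: 0.0
```

Emit:
drive_tool:
  series:
    - [[0, 0, 0, 0, 0, 0], [0, 0, 0, 0, 0, 0], [0, 0, 0, 0, 0, 0], [0, 0, 0, 0, 0, 0], [0, 0, 0, 0, 0, 0], [0, 0, 0, 0, 0, 0]]
  jaw: -1
  grip_force: 35

```text
clock: 5.85
tcp_pos: [0.4225, -0.2962, 0.0453]
orientation: [0.001, -0.099, 0.995, -0.001]
wrist_force: [-0.8, -0.8, 6.4]
finger_gap: 0.0305
grip_force: 41.6
```

Run:
```python
from h import *
s=env.get_state(); print(s['tcp_pos'],s['finger_gap'],s['grip_force'],s['wrist_force'])
plan([((.4215,-.2945,.16),101.5)])
```

```text
[ 0.4225 -0.2962  0.0453] 0.03052283808645536 41.62734223355983 [-0.7806 -0.8067  6.3547]
3 rows; end [ 0.4215 -0.2945  0.16  ]
[[0.001,0.004,-0.319,0.0,0.0,0.0],[0.001,0.005,-0.318,0.0,0.0,-0.001],[0.002,0.004,-0.319,-0.001,0.001,0.0]]
```

Emit:
drive_tool:
  series:
    - [[0, 0, -0.32, 0, 0, 0], [0, 0, -0.32, 0, 0, 0], [0, 0, -0.32, 0, 0, 0]]

```text
clock: 6.22
tcp_pos: [0.4212, -0.295, 0.1602]
orientation: [-0.0, -0.099, 0.995, 0.0]
wrist_force: [1.7, -0.2, -0.5]
finger_gap: 0.0306
grip_force: 40.8
```

Run:
```python
from h import *
from scipy.optimize import least_squares
s=env.get_state(); print(s['tcp_pos'],s['finger_gap'],s['grip_force'],s['wrist_force'])
C={n:pickle.load(open(f'pics/{n}.pkl','rb')) for n in ['w1']}
ci=viewer.camera_info('top'); C['top']=(ci['intrinsics'],ci['R'],np.array(ci['t']))
L=np.array([[-.075,.115,.032],[.075,.115,.032],[.075,-.115,.032],[-.075,-.115,.032]])
obs={'w1':[(417,17),(513,93),(398,237),(309,182)],'top':[(139,276),(134,214),(227,202),(233,261)]}
def X(q): return L@Ro.from_euler('z',q[2]).as_matrix().T+[q[0],q[1],q[3]]
for ks in [['w1'],['top'],['w1','top']]:
    r=least_squares(lambda q:np.ravel([proj(C[k],X(q))-np.array(obs[k]) for k in ks]),[.46,.3,.19,0],loss='soft_l1'); print(ks,r.x,np.degrees(r.x[2]),np.sqrt(np.mean(r.fun**2)))
q=r.x; R2=Ro.from_euler('z',q[2]).as_matrix()[:2,:2]; a=90+np.degrees(q[2])
T=q[:2]+R2@[.0,-.012]; J=q[:2]+R2@[0,.072]; print('clamp',T,'jar',J,a)
print('offcut',R2.T@(np.array([.4749,.2119])-q[:2]))
plan([((*T,.16),a,.06)])
```

```text
[ 0.4212 -0.295   0.1602] 0.030607887905973328 40.800843037691266 [ 1.668  -0.1813 -0.4819]
['w1'] [ 0.4625  0.3074  0.2339 -0.0093] 13.402722119622648 0.43407922696596923
['top'] [ 0.4624  0.3059  0.2078 -0.0076] 11.907093834991151 0.5218003729201285
['w1', 'top'] [ 0.4625  0.3074  0.2293 -0.0098] 13.138384145365588 0.8456940155879725
clamp [0.4652 0.2957] jar [0.4461 0.3775] 103.13838414536559
offcut [-0.0096 -0.0958]
10 rows; end [0.4652 0.2957 0.16  ]
[[-0.133,0.476,0.0,0.0,0.0,-0.001],[-0.134,0.475,0.001,0.0,0.0,-0.001],[-0.135,0.474,0.0,0.0,0.0,-0.001],[-0.137,0.475,0.001,0.0,0.0,-0.001],[-0.139,0.473,0.0,0.0,0.0,-0.001],[-0.14,0.474,0.0,0.0,0.0,-0.001],[-0.142,0.473,0.001,0.0,0.0,-0.001],[-0.143,0.472,0.0,0.0,0.0,-0.001],[-0.144,0.472,0.001,0.0,0.0,-0.001],[-0.146,0.472,0.0,0.0,0.0,-0.001]]
```

Emit:
drive_tool:
  series:
    - [[-0.135, 0.475, 0, 0, 0, -0.001], [-0.135, 0.475, 0, 0, 0, -0.001], [-0.135, 0.475, 0, 0, 0, -0.001], [-0.14, 0.475, 0, 0, 0, -0.001], [-0.14, 0.475, 0, 0, 0, -0.001], [-0.14, 0.475, 0, 0, 0, -0.001], [-0.14, 0.475, 0, 0, 0, -0.001], [-0.14, 0.475, 0, 0, 0, -0.001], [-0.145, 0.47, 0, 0, 0, -0.001], [-0.145, 0.47, 0, 0, 0, -0.001], [0, 0, 0, 0, 0, 0]]

```text
clock: 7.6
tcp_pos: [0.4652, 0.2996, 0.1588]
orientation: [0.0, -0.117, 0.993, 0.0]
wrist_force: [-0.1, -1.0, 0.1]
finger_gap: 0.0309
grip_force: 40.8
```

Run:
```python
from h import *
im,c=cam('wrist','w4'); p,_,s=pose(); print(p,psi(),s['finger_gap'],s['grip_force'])
big=cv2.resize(im[:,80:560],None,fx=1.6,fy=1.5); cv2.imwrite('pics/w4b.png',big[:,:,::-1])
```

```text
[0.4648 0.2975 0.1586] 103.33832596321116 0.030934372071582002 40.80041376234021
```

View pics/w4b.png

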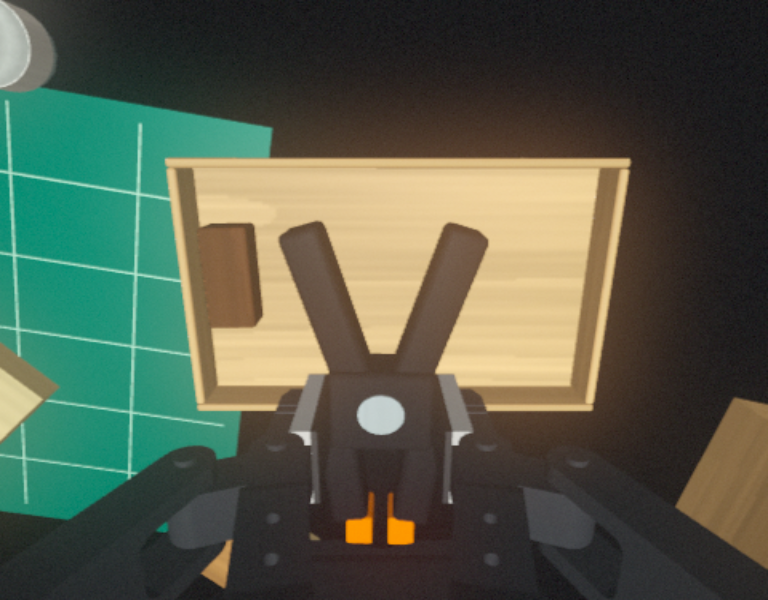

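Run:
```python
from h import *
from scipy.optimize import least_squares
C={n:pickle.load(open(f'pics/{n}.pkl','rb')) for n in ['w4']}
L=np.array([[-.075,-.115,.032],[-.075,.115,.032],[.075,.115,.032],[.075,-.115,.032]])
obs=np.array([(183.8,105.3),(473.8,106.7),(451.3,273.3),(204.4,273.3)])
def X(q): return L@Ro.from_euler('z',q[2]).as_matrix().T+[q[0],q[1],q[3]]
r=least_squares(lambda q:np.ravel(proj(C['w4'],X(q))-obs),[.46,.3,.19,0]); q=r.x; print(q,np.degrees(q[2]),r.fun)
R2=Ro.from_euler('z',q[2]).as_matrix()[:2,:2]
T=q[:2]+R2@[.002,-.012]; J=q[:2]+R2@[0,.072]; print(T,J)
plan([((*T,.08),103.3,.04),((*T,.026),103.3,.027)])
```

```text
[ 0.4612  0.307   0.2338 -0.0035] 13.394275070988206 [ 0.3003  0.2884  0.5473 -0.8504 -1.1339  0.3978  0.1321  0.2658]
[0.4659 0.2957] [0.4445 0.377 ]
5 rows; end [0.4659 0.2957 0.026 ]
[[-0.003,-0.008,0.328,0.0,0.0,0.0],[-0.003,-0.008,0.327,0.0,0.0,0.0],[0.0,0.0,0.15,0.0,0.0,0.0],[0.0,0.0,0.15,0.0,0.0,0.0],[0.0,0.0,0.15,0.0,0.0,0.0]]
```

Emit:
drive_tool:
  series:
    - [[-0.003, -0.008, 0.328, 0, 0, 0], [-0.003, -0.008, 0.327, 0, 0, 0], [0, 0, 0.15, 0, 0, 0], [0, 0, 0.15, 0, 0, 0], [0, 0, 0.15, 0, 0, 0], [0, 0, 0, 0, 0, 0]]

```text
clock: 8.4
tcp_pos: [0.4659, 0.2924, 0.0258]
orientation: [-0.001, -0.113, 0.994, -0.0]
wrist_force: [-0.1, 1.0, -0.9]
finger_gap: 0.0307
grip_force: 39.5
```

Emit:
drive_tool:
  series:
    - [[0, 0, 0, 0, 0, 0], [0, 0, 0, 0, 0, 0], [0, 0, 0, 0, 0, 0], [0, 0, 0, 0, 0, 0], [0, 0, 0, 0, 0, 0], [0, 0, -0.2, 0, 0, 0], [0, 0, -0.4, 0, 0, 0], [0, 0, -0.4, 0, 0, 0]]
  jaw: 1

```text
clock: 9.4
tcp_pos: [0.4662, 0.2942, 0.1475]
orientation: [-0.001, -0.115, 0.993, -0.0]
wrist_force: [0.9, 0.8, -0.7]
finger_gap: 0.0852
grip_force: 0.0
```

Run:
```python
from h import *
print(pose()[0],psi(),env.get_state()['finger_gap'])
plan([((.4659,.2957,.20),103.3),((.59,-.01,.22),57.6)])
```

```text
[0.4662 0.2942 0.1475] 103.149720514589 0.08516252831969215
9 rows; end [ 0.5899 -0.01    0.2199]
[[0.0,0.006,-0.219,0.0,0.0,0.0],[0.0,0.007,-0.219,0.0,0.0,-0.001],[-0.06,-0.388,-0.024,0.0,0.0,0.036],[-0.103,-0.379,-0.024,0.0,0.0,0.037],[-0.147,-0.365,-0.023,0.0,0.0,0.036],[-0.186,-0.345,-0.024,0.0,0.0,0.036],[-0.225,-0.323,-0.024,0.0,0.0,0.036],[-0.26,-0.295,-0.024,0.0,0.0,0.037],[-0.291,-0.263,-0.023,0.0,0.0,0.036]]
```

Emit:
drive_tool:
  series:
    - [[0, 0.006, -0.22, 0, 0, 0], [0, 0.007, -0.22, 0, 0, -0.001], [-0.06, -0.388, -0.024, 0, 0, 0.036], [-0.103, -0.379, -0.024, 0, 0, 0.037], [-0.147, -0.365, -0.023, 0, 0, 0.036], [-0.186, -0.345, -0.024, 0, 0, 0.036], [-0.225, -0.323, -0.024, 0, 0, 0.036], [-0.26, -0.295, -0.024, 0, 0, 0.037], [-0.291, -0.263, -0.023, 0, 0, 0.036], [0, 0, 0, 0, 0, 0]]

```text
clock: 10.65
tcp_pos: [0.5914, -0.013, 0.219]
orientation: [0.0, 0.281, 0.96, -0.0]
wrist_force: [-0.5, 0.5, -0.5]
finger_gap: 0.0855
grip_force: 0.0
```

Run:
```python
from h import *
im,c=cam('wrist','w5'); print(pose()[0],psi())
big=cv2.resize(im[:,80:560],None,fx=1.6,fy=1.5); cv2.imwrite('pics/w5b.png',big[:,:,::-1])
```

```text
[ 0.5905 -0.0113  0.2189] 57.47869482611281
```

View pics/w5b.png

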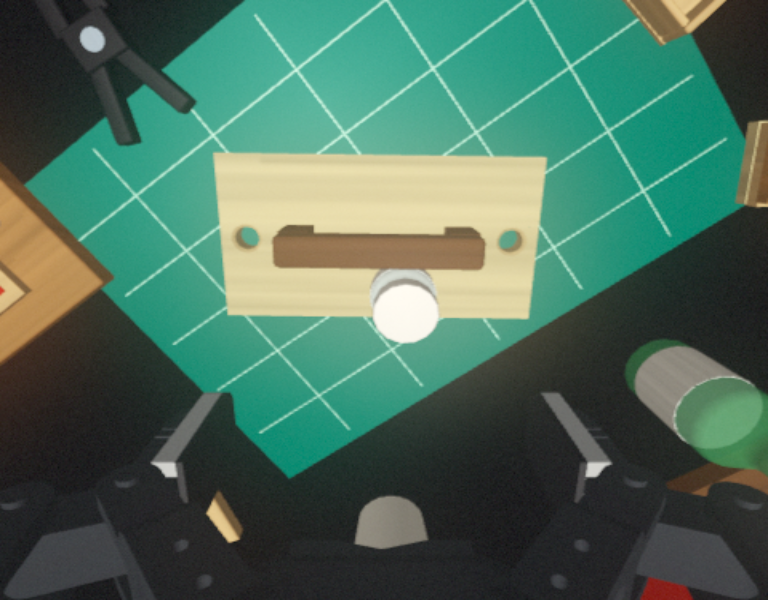

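Run:
```python
from h import *
from scipy.optimize import least_squares
c=pickle.load(open('pics/w5.pkl','rb'))
f=lambda l:np.array([(80+x/1.6,y/1.5) for x,y in l])
obs=f([(247,237),(510,240),(214,153),(546,157),(529,318),(228,314)])
L=np.array([[0,-.088,.018],[0,.088,.018],[-.0575,-.105,.018],[-.0575,.105,.018],[.0575,.105,.018],[.0575,-.105,.018]])
def X(q): return L@Ro.from_euler('z',q[2]).as_matrix().T+[q[0],q[1],q[3]]
for fz in (0,1):
    r=least_squares(lambda q:np.ravel(proj(c,X(q*[1,1,1,fz]))-obs),[.57,0,-.57,0]); q=r.x; print(q,np.degrees(q[2]),r.fun)
J=onplane(c,f([(405,313)])[0],.078); R2=Ro.from_euler('z',q[2]).as_matrix()[:2,:2]; print('jar',J,R2.T@(J[:2]-q[:2]))
ct=viewer.camera_info('top'); print(tri([c,(ct['intrinsics'],ct['R'],np.array(ct['t']))],[f([(405,313)])[0],(316,182)]))
plan([((*J[:2],.13),90+np.degrees(q[2])),((*J[:2],.047),90+np.degrees(q[2]),.03)])
```

```text
[ 0.5721 -0.0033 -0.5827  0.    ] -33.3853469347414 [-0.5403  0.609   1.1432  0.6816 -0.7964 -0.7301  0.7639 -0.6979 -0.2113
  0.1463 -0.3865  0.5355]
[ 0.5723 -0.0034 -0.5827 -0.0023] -33.38560969018184 [ 0.0253  0.5055  0.5778  0.5648 -0.0494 -0.4273  0.0091 -0.4139 -0.817
 -0.2977  0.2269  0.1049]
jar [ 0.6095 -0.0094  0.078 ] [0.0343 0.0154]
[ 0.612  -0.0109  0.0682]
5 rows; end [ 0.6095 -0.0094  0.047 ]
[[-0.063,0.049,0.37,0.0,0.0,0.002],[-0.062,0.05,0.37,0.0,0.0,0.003],[0.0,0.0,0.231,0.0,0.0,0.0],[0.0,0.0,0.23,0.0,0.0,0.0],[0.0,0.0,0.231,0.0,0.0,0.0]]
```

Emit:
drive_tool:
  series:
    - [[-0.063, 0.049, 0.37, 0, 0, 0.002], [-0.062, 0.05, 0.37, 0, 0, 0.003], [0, 0, 0.23, 0, 0, 0], [0, 0, 0.23, 0, 0, 0], [0, 0, 0.23, 0, 0, 0], [0, 0, 0, 0, 0, 0]]

```text
clock: 11.45
tcp_pos: [0.6066, -0.0063, 0.0454]
orientation: [-0.003, 0.285, 0.958, -0.0]
wrist_force: [0.1, -0.0, 0.1]
finger_gap: 0.0855
grip_force: 0.0
```

Emit:
drive_tool:
  series:
    - [[0, 0, 0, 0, 0, 0], [0, 0, 0, 0, 0, 0], [0, 0, 0, 0, 0, 0], [0, 0, 0, 0, 0, 0], [0, 0, 0, 0, 0, 0]]
  jaw: -1
  grip_force: 30

```text
clock: 12.08
tcp_pos: [0.6103, -0.008, 0.0494]
orientation: [0.001, 0.286, 0.958, 0.0]
wrist_force: [-0.7, 0.1, 5.3]
finger_gap: 0.0405
grip_force: 30.0
```

Run:
```python
from h import *
p,_,s=pose(); print(p,psi(),s['finger_gap'],s['grip_force'],s['wrist_force'])
plan([((*p[:2],.19),56.6),((.4445,.377,.19),13.4)])
```

```text
[ 0.6103 -0.008   0.0494] 56.70615609944954 0.040493033194837304 30.01118402229622 [-0.6804  0.0838  5.2722]
12 rows; end [0.4445 0.3769 0.19  ]
[[-0.001,0.001,-0.39,0.0,0.0,0.0],[-0.001,0.0,-0.391,0.0,0.0,0.0],[-0.001,0.001,-0.39,0.001,0.001,0.001],[0.325,0.213,0.0,0.0,0.0,0.027],[0.341,0.184,0.0,0.0,0.0,0.026],[0.356,0.156,0.0,0.0,0.0,0.027],[0.367,0.125,0.0,0.0,0.0,0.026],[0.377,0.095,0.0,0.0,0.0,0.027],[0.383,0.063,0.0,0.0,0.0,0.027],[0.387,0.03,0.0,0.0,0.0,0.026],[0.388,-0.002,-0.001,-0.001,0.0,0.027],[0.386,-0.035,0.0,0.0,0.0,0.027]]
```

Emit:
drive_tool:
  series:
    - [[0, 0, -0.3, 0, 0, 0], [0, 0, -0.4, 0, 0, 0], [0, 0, -0.45, 0, 0, 0], [0.325, 0.213, 0, 0, 0, 0.027], [0.341, 0.184, 0, 0, 0, 0.026], [0.356, 0.156, 0, 0, 0, 0.027], [0.367, 0.125, 0, 0, 0, 0.026], [0.377, 0.095, 0, 0, 0, 0.027], [0.383, 0.063, 0, 0, 0, 0.027], [0.387, 0.03, 0, 0, 0, 0.026], [0.388, -0.002, 0, 0, 0, 0.027], [0.386, -0.035, 0, 0, 0, 0.027], [0, 0, 0, 0, 0, 0]]

```text
clock: 13.7
tcp_pos: [0.4407, 0.379, 0.1859]
orientation: [-0.0, 0.617, 0.787, 0.0]
wrist_force: [-0.4, -0.8, -0.9]
finger_gap: 0.0406
grip_force: 30.7
```

Run:
```python
from h import *
p,_,s=pose(); print(p,psi(),s['finger_gap'],s['grip_force'],s['wrist_force'])
cam('top','top1')
for l in ['clamp','jar','tray']:
    for d in models.silhouettes(l,'top')[:3]: print(l,d['score'],d['location'])
plan([((.4445,.377,.075),13.4),((.4445,.377,.036),13.4,.02)])
im=cv2.imread('pics/top1.png'); cv2.imwrite('pics/top1b.png',cv2.resize(im[150:350,80:380],None,fx=2.6,fy=2.6))
```

```text
[0.4407 0.379  0.1859] 13.751576658042913 0.04060465934703608 30.685662114992738 [-0.4258 -0.7601 -0.8928]
clamp 0.87 [188.4, 236.4]
jar 0.72 [313.1, 204.4]
jar 0.71 [127.0, 232.9]
jar 0.25 [422.3, 164.8]
tray 0.87 [178.6, 239.7]
5 rows; end [0.4445 0.3771 0.036 ]
[[0.002,0.006,0.308,0.0,0.0,0.0],[0.003,0.006,0.307,0.0,0.0,0.0],[0.002,0.006,0.308,0.0,0.0,0.0],[0.0,0.0,0.163,0.0,0.0,0.0],[0.001,0.0,0.162,0.0,0.0,0.0]]
```

View pics/top1b.png

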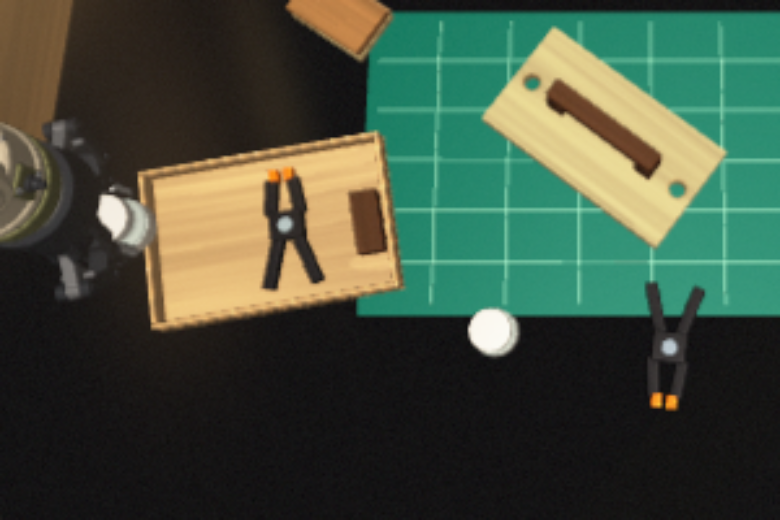

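Emit:
drive_tool:
  series:
    - [[0.002, 0.006, 0.307, 0, 0, 0], [0.002, 0.006, 0.307, 0, 0, 0], [0.002, 0.006, 0.307, 0, 0, 0], [0, 0, 0.16, 0, 0, 0], [0, 0, 0.13, 0, 0, 0], [0, 0, 0, 0, 0, 0], [0, 0, 0, 0, 0, 0]]

```text
clock: 14.78
tcp_pos: [0.445, 0.3778, 0.0413]
orientation: [0.0, 0.619, 0.785, 0.001]
wrist_force: [-0.5, 0.2, -0.6]
finger_gap: 0.0404
grip_force: 30.7
```

Run:
```python
from h import *
p,_,s=pose(); print(p,psi(),s['finger_gap'],s['grip_force'],s['wrist_force'])
```

```text
[0.445  0.3778 0.0413] 13.471311958408615 0.04042537279010762 30.68307851906866 [-0.5336  0.1975 -0.6158]
```

Not yet in contact; lower gently.

Emit:
drive_tool:
  series:
    - [[0, 0, 0.02, 0, 0, 0], [0, 0, 0.02, 0, 0, 0], [0, 0, 0, 0, 0, 0]]

```text
clock: 15.15
tcp_pos: [0.4447, 0.3781, 0.0365]
orientation: [0.0, 0.619, 0.785, 0.001]
wrist_force: [0.3, -0.2, 4.3]
finger_gap: 0.04
grip_force: 31.1
```

Emit:
drive_tool:
  series:
    - [[0, 0, 0, 0, 0, 0], [0, 0, 0, 0, 0, 0], [0, 0, 0, 0, 0, 0], [0, 0, 0, 0, 0, 0], [0, 0, 0, 0, 0, 0], [0, 0, -0.2, 0, 0, 0], [0, 0, -0.4, 0, 0, 0], [0, 0, -0.4, 0, 0, 0], [0, 0, -0.3, 0, 0, 0]]
  jaw: 1

```text
clock: 16.27
tcp_pos: [0.4446, 0.3779, 0.1939]
orientation: [0.0, 0.619, 0.785, 0.001]
wrist_force: [0.2, -0.2, 0.4]
finger_gap: 0.0856
grip_force: 0.0
```

Run:
```python
from h import *
print(pose()[0],psi())
plan([((.5722,-.0034,.17),-33.4)])
```

```text
[0.4446 0.3779 0.1939] 13.501961604012115
9 rows; end [ 0.5722 -0.0034  0.17  ]
[[-0.371,0.032,0.022,0.0,0.0,0.029],[-0.366,0.066,0.022,0.0,0.0,0.029],[-0.359,0.1,0.022,0.0,0.0,0.029],[-0.349,0.131,0.022,0.0,0.0,0.029],[-0.335,0.162,0.022,0.0,0.0,0.029],[-0.318,0.193,0.022,0.0,0.0,0.029],[-0.3,0.22,0.021,0.0,0.0,0.029],[-0.279,0.247,0.022,0.0,-0.001,0.029],[-0.255,0.271,0.023,0.0,0.0,0.029]]
```

Emit:
drive_tool:
  series:
    - [[-0.371, 0.032, 0.022, 0, 0, 0.029], [-0.366, 0.066, 0.022, 0, 0, 0.029], [-0.359, 0.1, 0.022, 0, 0, 0.029], [-0.349, 0.131, 0.022, 0, 0, 0.029], [-0.335, 0.162, 0.022, 0, 0, 0.029], [-0.318, 0.193, 0.022, 0, 0, 0.029], [-0.3, 0.22, 0.021, 0, 0, 0.029], [-0.279, 0.247, 0.022, 0, 0, 0.029], [-0.255, 0.271, 0.023, 0, 0, 0.029], [0, 0, 0, 0, 0, 0]]

```text
clock: 17.52
tcp_pos: [0.5725, -0.0065, 0.1673]
orientation: [0.0, 0.882, 0.471, 0.0]
wrist_force: [-0.2, 0.8, 0.1]
finger_gap: 0.0853
grip_force: 0.0
```

Run:
```python
from h import *
im,c=cam('wrist','w6'); print(pose()[0],psi())
cv2.imwrite('pics/w6b.png',cv2.resize(im,None,fx=1.25,fy=1.25)[:,:,::-1])
plan([((.5722,-.0034,.11),-33.4),((.5722,-.0034,.051),-33.4,.02)])
```

```text
[ 0.5718 -0.0049  0.1674] -33.60626019939211
5 rows; end [ 0.5721 -0.0034  0.051 ]
[[0.006,-0.002,0.239,0.0,0.0,-0.001],[0.006,-0.002,0.24,0.0,0.0,0.0],[0.0,0.0,0.164,0.0,0.0,0.0],[0.0,0.0,0.163,0.0,0.0,0.0],[0.0,0.0,0.164,0.0,0.0,0.0]]
```

View pics/w6b.png

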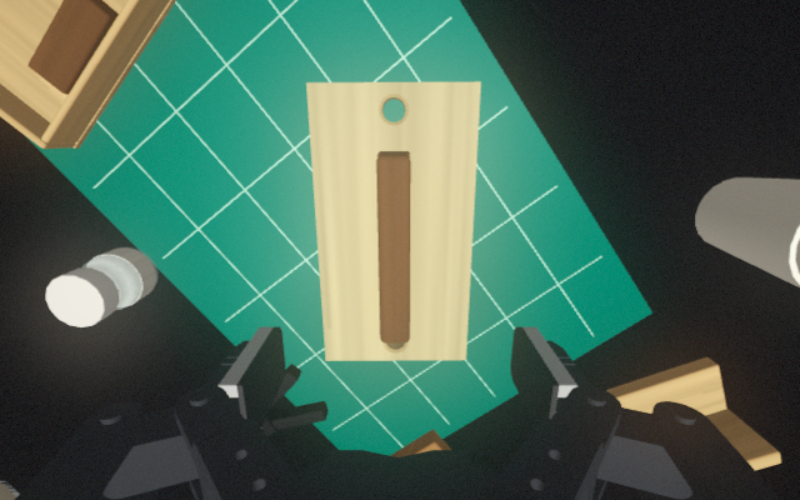

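Emit:
drive_tool:
  series:
    - [[0.006, -0.002, 0.239, 0, 0, -0.001], [0.006, -0.002, 0.24, 0, 0, 0], [0, 0, 0.164, 0, 0, 0], [0, 0, 0.163, 0, 0, 0], [0, 0, 0.164, 0, 0, 0], [0, 0, 0, 0, 0, 0]]

```text
clock: 18.32
tcp_pos: [0.5703, -0.0006, 0.0501]
orientation: [-0.001, 0.88, 0.476, -0.001]
wrist_force: [-0.1, 0.0, 0.5]
finger_gap: 0.0851
grip_force: 0.0
```

Emit:
drive_tool:
  series:
    - [[0, 0, 0, 0, 0, 0], [0, 0, 0, 0, 0, 0], [0, 0, 0, 0, 0, 0], [0, 0, 0, 0, 0, 0], [0, 0, 0, 0, 0, 0], [0, 0, 0, 0, 0, 0], [0, 0, 0, 0, 0, 0]]
  jaw: -1
  grip_force: 90

```text
clock: 19.2
tcp_pos: [0.5727, -0.0023, 0.0522]
orientation: [0.0, 0.88, 0.475, 0.001]
wrist_force: [-0.6, -0.5, 6.7]
finger_gap: 0.0187
grip_force: 89.1
```

Run:
```python
from h import *
p,_,s=pose(); print(p,psi(),s['finger_gap'],s['grip_force'],s['wrist_force'])
plan([((*p[:2],.15),-33.4,.04),((.4305,-.2991,.15),3.9,.04)],ang=5)
```

```text
[ 0.5727 -0.0023  0.0522] -33.30333829358207 0.018710282304238244 89.09619927406311 [-0.5985 -0.4848  6.6555]
12 rows; end [ 0.4306 -0.2991  0.15  ]
[[0.0,0.0,-0.272,0.0,0.0,0.0],[0.0,0.001,-0.271,0.0,0.0,0.0],[0.001,0.0,-0.272,0.0,0.0,0.001],[-0.302,0.042,0.0,0.0,0.0,-0.023],[-0.304,0.02,0.0,0.0,0.0,-0.023],[-0.305,-0.002,0.0,0.0,0.0,-0.023],[-0.303,-0.025,-0.001,0.0,0.0,-0.023],[-0.302,-0.046,0.0,0.0,0.0,-0.023],[-0.297,-0.067,0.0,0.0,0.0,-0.023],[-0.291,-0.089,0.0,0.0,0.0,-0.024],[-0.284,-0.111,0.0,0.0,0.0,-0.023],[-0.276,-0.13,0.0,0.0,0.0,-0.023]]
```

Emit:
drive_tool:
  series:
    - [[0, 0, -0.27, 0, 0, 0], [0, 0, -0.27, 0, 0, 0], [0, 0, -0.27, 0, 0, 0], [-0.302, 0.042, 0, 0, 0, -0.023], [-0.304, 0.02, 0, 0, 0, -0.023], [-0.305, -0.002, 0, 0, 0, -0.023], [-0.303, -0.025, 0, 0, 0, -0.023], [-0.302, -0.046, 0, 0, 0, -0.023], [-0.297, -0.067, 0, 0, 0, -0.023], [-0.291, -0.089, 0, 0, 0, -0.024], [-0.284, -0.111, 0, 0, 0, -0.023], [-0.276, -0.13, 0, 0, 0, -0.023], [0, 0, 0, 0, 0, 0], [0, 0, 0, 0, 0, 0]]

```text
clock: 20.95
tcp_pos: [0.4304, -0.2988, 0.1477]
orientation: [-0.001, 0.681, 0.732, 0.0]
wrist_force: [0.9, -0.5, -3.7]
finger_gap: 0.0184
grip_force: 89.1
```

Run:
```python
from h import *
im,c=cam('wrist','w7'); p,r,s=pose(); print(p,psi(),s['finger_gap'],s['grip_force'],s['wrist_force'],s['ft_torque'])
cv2.imwrite('pics/w7b.png',cv2.resize(im,None,fx=1.25,fy=1.25)[:,:,::-1])
cam('top','top2')
```

```text
[ 0.4307 -0.2985  0.1479] 4.139768916541778 0.018631454661601262 89.10224676132202 [ 0.1984 -0.3098 -3.4502] [ 0.0002  0.0091 -0.0226]
```

View pics/w7b.png

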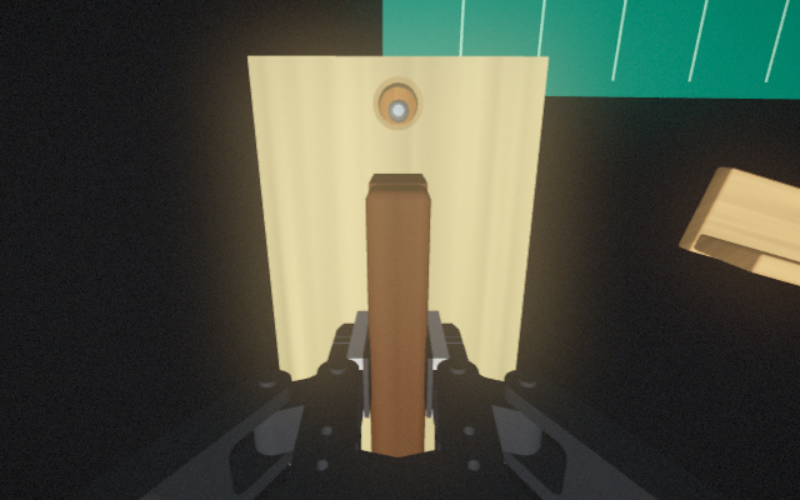

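Run:
```python
from h import *
c=pickle.load(open('pics/w7.pkl','rb')); p,r,s=pose()
h=onplane(c,(318.4,82.6),.148-.0335); b=onplane(c,(318.6,83),.148-.0515); pin=onplane(c,(318.8,88.2),.052)
print(h,b,pin); print('tool frame diff pin-hole',r.inv().apply(pin-h), 'hole in tool',r.inv().apply(h-p),'pin',r.inv().apply(pin-p))
print('model pin', .4305-.088*np.sin(np.radians(3.9)), -.299+.088*np.cos(np.radians(3.9)))
```

```text
[ 0.4241 -0.2123  0.1145] [ 0.4242 -0.2113  0.0965] [ 0.4243 -0.2118  0.052 ]
tool frame diff pin-hole [0.0004 0.0003 0.0625] hole in tool [ 0.0863 -0.0004  0.0337] pin [ 0.0867 -0.0002  0.0962]
model pin 0.42451465442145814 -0.2112037834624667
```

Emit:
drive_tool:
  series:
    - [[0, 0, 0.15, 0, 0, 0], [0, 0, 0.15, 0, 0, 0], [0, 0, 0.06, 0, 0, 0], [0, 0, 0.04, 0, 0, 0], [0, 0, 0.04, 0, 0, 0], [0, 0, 0, 0, 0, 0]]

```text
clock: 21.8
tcp_pos: [0.431, -0.2994, 0.0957]
orientation: [-0.0, 0.681, 0.732, 0.0]
wrist_force: [0.0, 0.2, -3.5]
finger_gap: 0.0186
grip_force: 88.9
```

Emit:
drive_tool:
  series:
    - [[0, 0, 0.04, 0, 0, 0], [0, 0, 0.04, 0, 0, 0], [0, 0, 0.03, 0, 0, 0], [0, 0, 0.02, 0, 0, 0], [0, 0, 0, 0, 0, 0]]

```text
clock: 22.42
tcp_pos: [0.4308, -0.2994, 0.0799]
orientation: [-0.0, 0.681, 0.732, 0.0]
wrist_force: [0.2, 0.1, -3.7]
finger_gap: 0.0187
grip_force: 89.1
```

Emit:
drive_tool:
  series:
    - [[0, 0, 0.015, 0, 0, 0], [0, 0, 0.015, 0, 0, 0], [0, 0, 0, 0, 0, 0]]

```text
clock: 22.8
tcp_pos: [0.4311, -0.2997, 0.0782]
orientation: [0.001, 0.681, 0.732, -0.0]
wrist_force: [-3.2, 2.6, 7.7]
finger_gap: 0.0186
grip_force: 90.8
```

Emit:
drive_tool:
  series:
    - [[0, 0, 0, 0, 0, 0], [0, 0, 0, 0, 0, 0], [0, 0, 0, 0, 0, 0], [0, 0, 0, 0, 0, 0], [0, 0, 0, 0, 0, 0], [0, 0, 0, 0, 0, 0], [0, 0, -0.2, 0, 0, 0], [0, 0, -0.4, 0, 0, 0], [0, 0, -0.4, 0, 0, 0], [0, 0, -0.3, 0, 0, 0], [0, 0, 0, 0, 0, 0]]
  jaw: 1

```text
clock: 24.18
tcp_pos: [0.4323, -0.3008, 0.2359]
orientation: [0.003, 0.681, 0.732, 0.0]
wrist_force: [0.9, 0.3, -0.3]
finger_gap: 0.0856
grip_force: 0.0
```

Run:
```python
from h import *
im,c=cam('wrist','w8'); p,r,s=pose(); print(p,s['finger_gap'],s['wrist_force'])
t,_=cam('top','top3'); sc,cs=cam('scene','scene3')
a=cv2.resize(im,(480,300)); b=cv2.resize(sc[180:270,140:280],(320,206))
t2=cv2.resize(t[180:300,110:250],(320,274)); t3=cv2.resize(t[80:310,100:500],(480,276))
o=np.zeros((580,800,3),np.uint8); o[:300,:480]=a; o[:206,480:]=b; o[300:576,:480]=t3; o[300:574,480:]=t2; cv2.imwrite('pics/fin.png',o[:,:,::-1])
```

```text
[ 0.4316 -0.3001  0.2338] 0.08536681240160321 [-0.4618  0.6841 -0.6408]
```

View pics/fin.png

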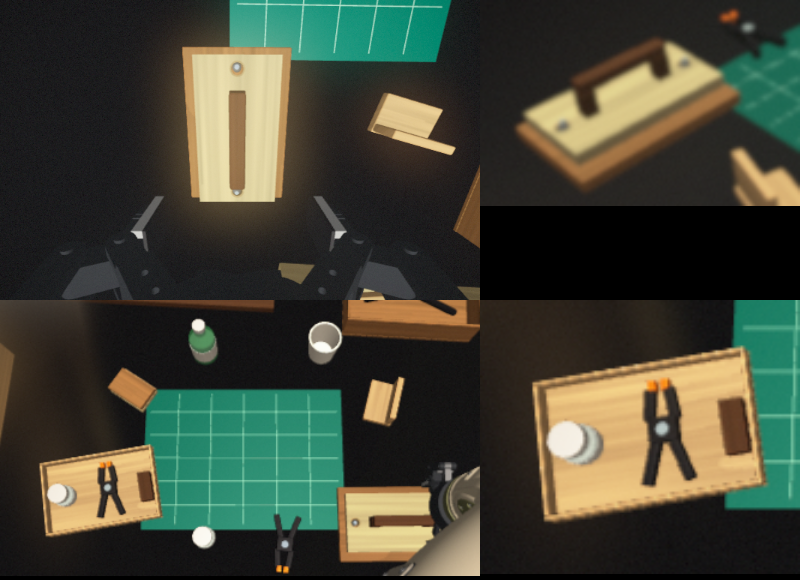

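The last picture shows the board flat on the bed with both pins through its holes, at about (237,67) and (237,191) in the wrist panel. The jar stands upright in the tray at about (575,440), the clamp lies flat at about (662,430), and the bystanders have not moved. The gripper is clear.

```bash
python3 -c "
from workcell import order; print(order.hand_in())"
```

```text
the job is handed in; nothing more can be done
None
```

The job is handed in at about 24 s of the 72 s allowed: the clamp lies flat and the jar stands upright in the tray, the pressing board sits over both pins flat on the plaque, and the gripper is clear.

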